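Fill the condiment caddy

TASK

Put the seasonings away in the wooden caddy, each standing upright on the floor of its own bay: the wooden pepper mill in the wide bay at one end, the small glass shaker in the bay at the opposite end, and the two spice jars in the two middle bays, one in each, either way round. The jam jar, the egg timer and the soap dispenser do not belong in it: leave them standing where they are.

Things in the scene. Friction and masses are not known exactly. Their poses are not given: they have to be found in the camera images.
- mill: the pepper mill: turned light wood, 170 mm tall, round, 58 mm across the base and at most 58 mm anywhere below 122 mm; above that a round head, 49 mm across and widest at about 140 mm, with a small 12 mm metal knob on top from 158 mm. The head does not turn. 0.13 to 0.25 kg. Origin at the centre of its underside, z up its axis.
- shaker: the shaker: small round glass body with a grey perforated domed top, 90 mm tall, 44 mm across up to about 70 mm, the top narrower (34 mm). 0.07 to 0.14 kg. Origin at the centre of its underside, z up its axis.
- spice_jar_1: a spice jar, one of two alike in shape: clear round glass, 46 mm across, 106 mm tall, with a straight green screw cap (45 mm across, from 85 mm up to the top). Origin at the centre of its underside, z up its axis. 0.08 to 0.15 kg.
- spice_jar_2: a spice jar, one of two alike in shape: clear round glass, 46 mm across, 106 mm tall, with a straight green screw cap (45 mm across, from 85 mm up to the top). Origin at the centre of its underside, z up its axis. 0.08 to 0.15 kg.
- caddy: dark wooden tray, fixed, 90 (x) x 308 mm (y), any yaw. Origin: centre of underside; y points along it to the wide bay. Inner floor at z 6 mm. Four bays in a row, each 78 mm wide in x, centred on x 0: shaker bay y -117 mm (62 long); jar bays y -49 and +19 (62 long); wide mill bay y +102 (92 long). Heights: sides 26 mm, ends 36, dividers 22. Walls 6 mm.
- jam_jar: a squat jam jar with a flat yellow lid, 72 mm across, 87 mm tall. It does not belong in the caddy and stays where it stands. Origin at the centre of its underside.
- egg_timer: a round kitchen egg timer with a cream domed top and red base, 60 mm across, 57 mm tall. It does not belong in the caddy and stays where it stands. Origin at the centre of its underside.
- soap: a clear soap dispenser bottle with a white pump and spout, 49 by 64 mm, 160 mm tall. It does not belong in the caddy and stays where it stands. Origin at the centre of its underside.
Not all that is in view belongs to the job. Leave any blue look-alike of the shaker alone.

How it is judged:
By the outcome, as a careful person would: the job done as asked, in the order asked, and still so for the second after the job is handed in, with the robot touching nothing.
It also fails if it takes over 104 s, if anything falls off the work surface, if the arm or the gripper's body presses on something with over 40 N, if the wrist force passes 120 N, or if a joint passes its speed limit or range.

ROBOT

A 6-joint arm with a two-finger parallel gripper is mounted at the origin on a cart in front of the work surface, level with it; the furniture and walls round the work are solid. World frame = base frame: x ahead of the robot, y to its left, z up, the work surface at z = 0. Lengths are in m, angles in rad, forces in N, time in s.
With the tool pointing down it reaches from about 0.35 to 0.975 m from the base axis. Payload 4.9 kg.
Tool frame: the origin (TCP) lies at the very end of the fingers, on their centre line; the grasp point (between the pads) lies 19 mm behind it; z points along the fingers, y is the line along which they close (so a half turn about z gives the same grasp; the last joint's range is limited). The gripper opens to 85 mm and grips with 20 to 120 N. Pads are 22 mm wide; open, the fingers measure 114 mm over their backs; the gripper's body (76 mm by 85 mm) begins 54 mm behind the grasp point. The pads swing forward as they close: fully open they stand 13 mm farther back than shut.
Start: joints at [-1.36, 0.053, 1.613, -0, 1.476, -0.119], TCP at [0.202, -0.591, 0.231] pointing down, gripper open.
Joint ranges: [-3.01, 3.01], [-1.01, 2.22], [0.06, 2.58], [-1.02, 4.17], [0.09, 2.62], [-3.14, 3.14]. Speed limits (rad/s): [2.57, 2.57, 3.14, 3.14, 3.14, 3.14].

INTERFACE

Orientations are given as a 3x3 rotation matrix whose columns are the frame's x, y, z axes.
In Python, from bench import bot, cams, sign_off gives the robot as it stands.
- The arm moves only by the tool send_rows, never from a script. Its argument "commands" is a list of rows, each a list of 7 numbers: the turn, a rotation vector about the world's x, y, z in units of 5 degrees (1.0 is 5 degrees), then the shift along the world's x, y, z in units of 30 mm (1.0 is 30 mm), then the opening, from -1 (shut) to 1 (fully open). A call has 1 to 20 rows; each row shifts and turns the commanded pose from where the row before left it; what a row does not reach is not made up. A row lasts 1/12 s, in which the tool goes at most 41.7 mm and 7.16 degrees, less where a joint would pass 70% of its speed; a pose out of reach is approached as far as the arm can. A call is refused whole if a number of a shift passes 1 or a number of a turn 1, either way. A call with a gripper value outside its range is refused whole. The fingers move at their own pace and stop on an object; "grip_force" is the grip in N (left out, the last holds). Time passes only in rows, so rows that do not move let the fingers close. It gives the time, the measured TCP pose, the force, the opening and the grip force at its end, in the units of the state.
- bot.read_state(): the state, without advancing time (a new reading comes with each control period).
- cams.camera(name): name is "side" or "top" or "wrist"; returns the picture (384x512x3 uint8, red, green, blue); there is no depth.
- cams.calibration(name): a dict with "intrinsics" (3x3 intrinsics, pixels), "world_from_camera" (4x4, takes a point from camera to world coordinates). Camera axes: x right, y down, z forward; pixel columns grow to the right and rows downward; lengths in m; the calibration is good to about 2 mm. A picture is of the moment at which its call begins: read the wrist's pose just before it. calibration takes no time and is no camera call; for the wrist camera it gives the pose at the moment of the call.
- sign_off(): hands the job in; it is judged then, once.
The state is a dict: "clock": time; "joints": joint angles; "joint_velocities": joint speeds; "effort": joint torques, N m; "tool_pos": TCP position; "ee_rot": TCP orientation; "wrist_force": force on the tool from outside, world axes, zero at the start; "ft_torque": the same for the moment, N m; "gripper_width": finger opening in m; "grip_force": force on a finger pad.
Only numpy, scipy, OpenCV 4.12 (cv2) and the standard library are available. Lean on these libraries where they do the work, as an engineer would, in place of code of your own. Each camera call takes 0.05 s, during which the arm holds its last target. There are 200 camera calls.

## Working session

There is one attempt and no reset: what is moved stays moved. The work goes in short steps, Python scripts to look and compute and a tool call to move; the robot and the scene stay as the last step left them, time stands still between calls to the robot, and variables do not carry over. Pictures are saved under pics/ and viewed, at most 14 in all, crops included, and the job is handed in when it is done.

Besides the shell and the picture viewer there is one more tool, called after ">>>" as name(argument=value, ...), one argument or row to a line, values as JSON. send_rows: Moves the arm, as the interface text tells. Its arguments: {"type":"object","properties":{"commands":{"type":"array","items":{"type":"array","items":{"type":"number"}}},"grip_force":{"type":"number"}},"required":["commands"]}

```bash
mkdir -p pics; ls
python3 - <<'E'
from bench import bot,cams
import cv2,numpy as np
s=bot.read_state();print(s['clock'],s['tool_pos'],s['ee_rot'],s['gripper_width'])
for n in('top','side'):
    im=cams.camera(n);cv2.imwrite(f'pics/{n}0.png',cv2.resize(im[:,:,::-1],(800,600),interpolation=cv2.INTER_CUBIC))
    np.save(f'pics/{n}0.npy',im)
    c=cams.calibration(n);print(n,np.round(c['intrinsics'],1).tolist(),np.round(c['world_from_camera'],3).tolist())
E
```

```text
pics
0.0 [ 0.20227319 -0.59069619  0.2300613 ] [[ 9.46103415e-01  3.23864393e-01 -4.27333228e-04]
 [ 3.23864572e-01 -9.46101246e-01  2.04219826e-03]
 [ 2.57094801e-04 -2.07052884e-03 -9.99997823e-01]] 0.08530584229039226
top [[468.5, 0.0, 251.4], [0.0, 468.5, 184.8], [0.0, 0.0, 1.0]] [[-0.025, -0.988, 0.152, 0.218], [-0.999, 0.029, 0.025, -0.02], [-0.029, -0.152, -0.988, 1.595], [0.0, 0.0, 0.0, 1.0]]
side [[474.8, 0.0, 255.5], [0.0, 474.8, 200.6], [0.0, 0.0, 1.0]] [[1.0, -0.019, 0.008, 0.45], [-0.016, -0.454, 0.891, -1.312], [-0.013, -0.891, -0.454, 0.708], [0.0, 0.0, 0.0, 1.0]]
```

View pics/top0.png

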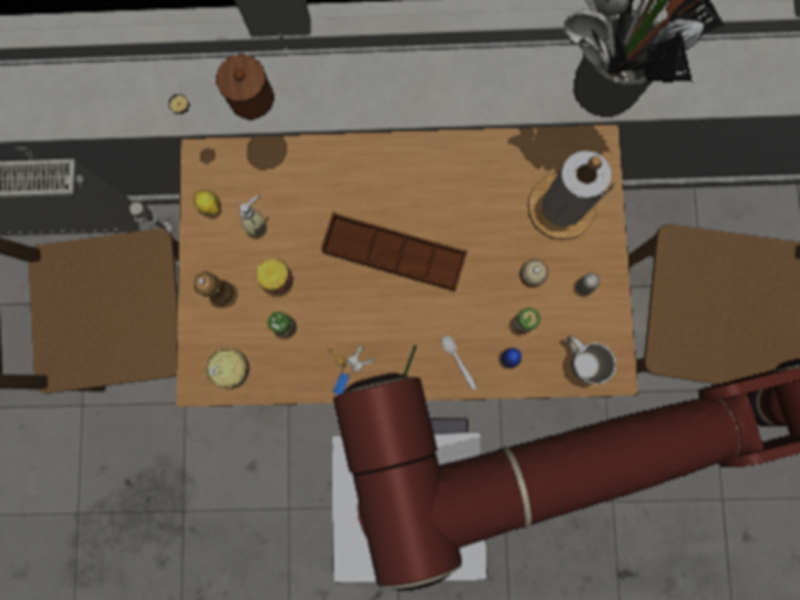

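View pics/side0.png

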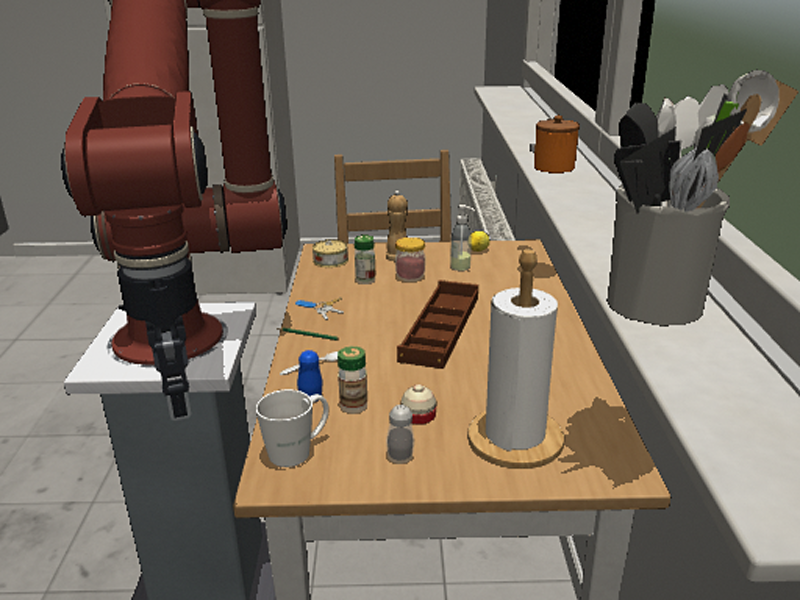

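The top view (in 800x600 pixels) shows the caddy centred at (395,252) with its wide bay on the left. The mill is at (207,284), the shaker at (588,284), and the green-capped jars at (281,323) and (527,319).

Possible mix-ups:
- **Mill:** the paper towel's wooden finial (595,162) and the orange canister (242,80).
- **Shaker:** the blue bottle (512,357), the soap (252,215) and the mug (590,363).
- **Jars:** the jam jar (272,275) and the tin (227,369).
- **Egg timer:** at (535,272), close to the right-hand jar.

Next I'll measure by colour masks and check the choices in one crop.

```bash
cat > h.py <<'E'
import numpy as np,cv2
from bench import bot,cams
def ray(n,uv,c=None):
    c=c or cams.calibration(n);K=np.array(c['intrinsics']);T=np.array(c['world_from_camera'])
    d=T[:3,:3]@np.linalg.solve(K,[uv[0],uv[1],1]);return T[:3,3],d
def plane(n,uv,z,c=None):
    o,d=ray(n,uv,c);return (o+d*(z-o[2])/d[2])
def tri(u,v,a='top',b='side'):
    o1,d1=ray(a,u);o2,d2=ray(b,v)
    t=np.linalg.lstsq(np.c_[d1,-d2],o2-o1,rcond=None)[0]
    p,q=o1+t[0]*d1,o2+t[1]*d2;return (p+q)/2,np.linalg.norm(p-q)
def blobs(im,lo,hi,roi,amin=8):
    x0,y0,x1,y1=roi;m=cv2.inRange(cv2.cvtColor(im[y0:y1,x0:x1],cv2.COLOR_RGB2HSV),lo,hi)
    n,l,s,c=cv2.connectedComponentsWithStats(m)
    return [(c[i]+[x0,y0],s[i]+np.array([x0,y0,0,0,0])) for i in range(1,n) if s[i,4]>=amin]
E
python3 - <<'E'
from h import *
t=np.load('pics/top0.npy');s=np.load('pics/side0.npy')
for nm,im in(('top',t),('side',s)):
    for c,st in blobs(im,(40,80,30),(85,255,255),(110,85,420,300)): print('green',nm,c.round(1),st)
for uv in((207,284),(588,280)): print(t[int(uv[1]*.64),int(uv[0]*.64)])
# caddy
for c,st in blobs(t,(0,100,0),(14,255,110),(195,125,310,195),500):
    print('caddy',c,st)
x0,y0,w,h,_=st
m=cv2.inRange(cv2.cvtColor(t[125:195,195:310],cv2.COLOR_RGB2HSV),(0,100,0),(14,255,110))
m=cv2.morphologyEx(m,cv2.MORPH_OPEN,np.ones((3,3)))
cn=max(cv2.findContours(m,0,1)[0],key=cv2.contourArea)
b=cv2.boxPoints(cv2.minAreaRect(cn))+[195,125];print(b)
for z in(0,.026,.036): print(z,[plane('top',p,z)[:2].round(4).tolist() for p in b])
f=lambda *p:tuple(np.array(p)*.64)
for nm,a,c in(('mill knob',(203,281),(397,192)),('shaker top',(592,278),(401,405)),('egg',(535,270),(419,387)),('blue',(512,356),(309,353)),('jam',(272,272),(410,243)),('mug',(592,362),(285,400)),('soap',(247,207),(461,208)),('jarL',(280,321),(365,238)),('jarR',(528,318),(352,352)),('towel',(595,162),(528,252))):
    p,e=tri(f(*a),f(*c));print(nm,p.round(3),round(e,4))
cl=np.hstack([cv2.resize(t[160:250,115:205],(400,400)),cv2.resize(t[150:250,300:400],(400,400))])
cv2.imwrite('pics/c1.png',cl[:,:,::-1])
E
```

```text
green top [337.1 204.6] [332 198  13  13  79]
green top [179.  205.8] [172 200  14  13 107]
green side [232.6 154.9] [227 150  12  10 103]
green side [198.3 213.3] [181 210  35   8  78]
green side [224.5 229.9] [216 222  18  15 192]
[151 124  82]
[143 140 134]
caddy [251.62947544 160.65736886] [ 206  136   93   50 2402]
[[204.18336105 161.39774323]
 [211.55049515 135.45261383]
 [298.65119934 160.18491364]
 [291.28407288 186.13004303]]
0 [[0.5514, 0.1819], [0.6434, 0.1551], [0.5456, -0.1462], [0.4555, -0.1173]]
0.026 [[0.5459, 0.1786], [0.6365, 0.1522], [0.5402, -0.1442], [0.4516, -0.1158]]
0.036 [[0.5439, 0.1773], [0.6338, 0.1511], [0.5382, -0.1434], [0.4502, -0.1151]]
mill knob [0.465 0.394 0.164] 0.0006
shaker top [ 0.46  -0.396  0.089] 0.0012
egg [ 0.489 -0.286  0.049] 0.0025
blue [ 0.306 -0.224  0.081] 0.0024
jam [0.493 0.271 0.082] 0.0027
mug [ 0.287 -0.383  0.093] 0.0007
soap [0.614 0.309 0.151] 0.008
jarL [0.389 0.251 0.103] 0.0026
jarR [ 0.381 -0.257  0.101] 0.0019
towel [ 0.638 -0.359  0.314] 0.0029
```

View pics/c1.png

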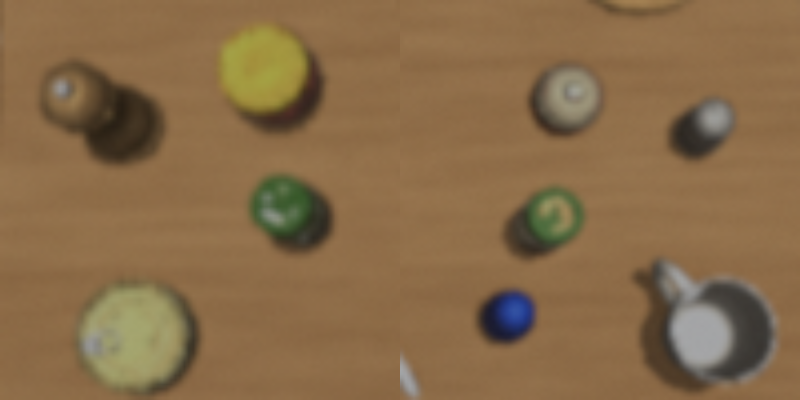

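The crop confirms the choices: mill knob at (62,88), left jar cap (282,205), right jar cap (555,215), grey shaker top (715,118), and the blue look-alike apart from them at (512,315). Next I'll move over the caddy for a wrist look.

>>> send_rows(
  commands=[
    [0,0,0.53,0.4,0.98,0.2,1],
    [0,0,0.53,0.4,0.98,0.2,1],
    [0,0,0.53,0.4,0.98,0.2,1],
    [0,0,0.53,0.4,0.98,0.2,1],
    [0,0,0.53,0.4,0.98,0.2,1],
    [0,0,0.53,0.4,0.98,0.2,1],
    [0,0,0.53,0.4,0.98,0.2,1],
    [0,0,0.53,0.4,0.98,0.2,1],
    [0,0,0.53,0.4,0.98,0.2,1],
    [0,0,0.53,0.4,0.98,0.2,1],
    [0,0,0.53,0.4,0.98,0.2,1],
    [0,0,0.53,0.4,0.98,0.2,1],
    [0,0,0.53,0.4,0.98,0.2,1],
    [0,0,0.53,0.4,0.98,0.2,1],
    [0,0,0.53,0.4,0.98,0.2,1],
    [0,0,0.53,0.4,0.98,0.2,1],
    [0,0,0.53,0.4,0.98,0.2,1],
    [0,0,0.53,0.4,0.98,0.2,1],
    [0,0,0.53,0.4,0.98,0.2,1],
    [0,0,0,0,0,0,1],
  ],
)

```text
clock: 1.77
tool_pos: [0.4316, -0.0286, 0.3462]
ee_rot: [[0.347, 0.938, 0.002], [0.938, -0.347, 0.002], [0.002, 0.001, -1.0]]
wrist_force: [-0.1, -0.8, 0.9]
gripper_width: 0.0855
grip_force: 0.0
```

Run:
```python
from h import *
s=bot.read_state();print(s['clock'],s['tool_pos'],s['ee_rot'],s['joints'])
c=cams.calibration('wrist');im=cams.camera('wrist');np.save('pics/w1.npy',im)
import pickle;pickle.dump(c,open('pics/w1.pkl','wb'));print(np.round(c['intrinsics'],1).tolist(),np.round(c['world_from_camera'],3).tolist())
cv2.imwrite('pics/w1.png',im[:,:,::-1])
```

```text
1.7667 [ 0.4315536  -0.02861885  0.34622476] [[ 3.46841287e-01  9.37922264e-01  1.71691361e-03]
 [ 9.37921147e-01 -3.46844094e-01  1.75977487e-03]
 [ 2.24603337e-03  9.99967006e-04 -9.99996978e-01]] [-0.24002109 -0.46626181  1.87033667  0.0021468   1.73626806  0.11453713]
[[319.8, 0.0, 259.9], [0.0, 319.8, 194.3], [0.0, 0.0, 1.0]] [[0.938, -0.327, -0.113, 0.46], [-0.346, -0.888, -0.304, 0.051], [-0.0, 0.324, -0.946, 0.489], [0.0, 0.0, 0.0, 1.0]]
```

View pics/w1.png

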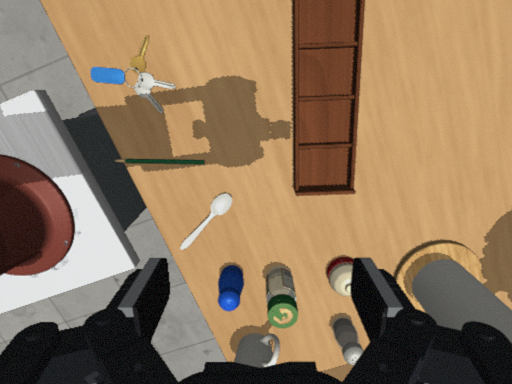

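The wrist view shows the caddy with its shaker end at (295–354,192) and dividers at rows about 143, 97 and 47. I'll zoom in to read the corners exactly.

Run:
```python
from h import *
im=np.load('pics/w1.npy')[:205,275:380]
cv2.imwrite('pics/w1c.png',cv2.convertScaleAbs(cv2.resize(im[95:205],(0,0),fx=5,fy=5,interpolation=cv2.INTER_CUBIC)[:,:,::-1],alpha=2))
```

```text
(no output)
```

View pics/w1c.png

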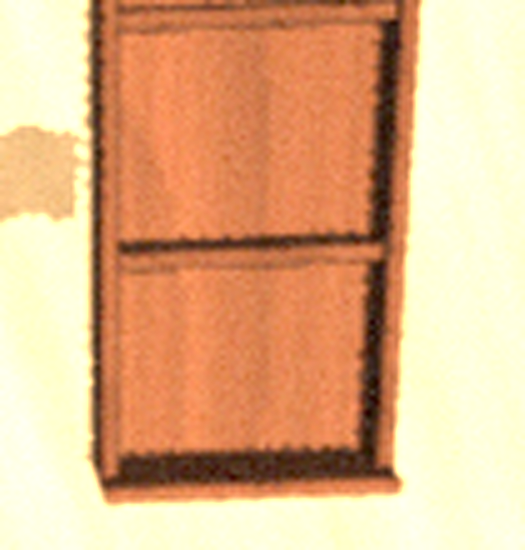

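Run:
```python
from h import *
import pickle;c=pickle.load(open('pics/w1.pkl','rb'))
g=lambda x,y,z:plane('wrist',(x/5+275-.4,y/5+95-.4),z,c)[:2]
P=[(g(105,496,.036),(-.045,-.154)),(g(402,487,.036),(.045,-.154)),(g(120,256,.022),(-.039,-.083)),(g(388,244,.022),(.039,-.083)),(g(118,18,.022),(-.039,-.015)),(g(395,8,.022),(.039,-.015))]
# add far-end from top view
P+=[(plane('top',(211.55,135.45),.036)[:2],(.045,.154)),(plane('top',(298.65,160.18),.036)[:2],(.045,-.154))]
def fit(P):
    W=np.array([p for p,_ in P]);L=np.array([q for _,q in P]);w0,l0=W.mean(0),L.mean(0)
    U,_,Vt=np.linalg.svd((L-l0).T@(W-w0));R=Vt.T@np.diag([1,np.linalg.det(Vt.T@U.T)])@U.T
    t=w0-R@l0;print('c',t.round(4),'yaw',np.degrees(np.arctan2(R[1,0],R[0,0])).round(2),'res mm',((W-L@R.T-t)*1e3).round(1).tolist())
    return R,t
fit(P[6:]);fit(P[:6]);R,t=fit(P)
for n,y in(('mill',.102),('sh',-.117),('j1',-.049),('j2',.019)): print(n,(t+R@[0,y]).round(4))
im=np.load('pics/w1.npy')
for cc,st in blobs(im,(40,80,30),(85,255,255),(200,200,400,350),50): print('cap',cc,st,plane('wrist',cc,.106,c))
t=np.load('pics/top0.npy')
for u in((337.1,204.6),(179,205.8)): print(plane('top',u,.102))
```

```text
c [0.5432 0.0178] yaw -18.0 res mm [[0.3, 0.8], [-0.3, -0.8]]
c [0.5458 0.0184] yaw -18.0 res mm [[0.8, 1.2], [-0.6, 1.0], [0.4, -0.2], [1.0, 0.1], [-0.4, -0.9], [-1.1, -1.1]]
c [0.545  0.0183] yaw -17.88 res mm [[1.3, 1.5], [-0.2, 1.1], [1.0, 0.0], [1.6, 0.2], [0.3, -0.7], [-0.4, -1.0], [-1.3, 0.1], [-2.4, -1.3]]
mill [0.5764 0.1154]
sh [ 0.5091 -0.0931]
j1 [ 0.53   -0.0283]
j2 [0.5509 0.0364]
cap [281.38412698 309.42222222] [268 295  30  33 630] [ 0.38236803 -0.24852569  0.106     ]
[ 0.37660602 -0.25453954  0.102     ]
[0.38691913 0.25161146 0.102     ]
```

>>> send_rows(
  commands=[
    [0,0,0.03,0.07,0.94,-0.15,1],
    [0,0,0.03,0.07,0.94,-0.15,1],
    [0,0,0.03,0.07,0.94,-0.15,1],
    [0,0,0.03,0.07,0.94,-0.15,1],
    [0,0,0.03,0.07,0.94,-0.15,1],
    [0,0,0.03,0.07,0.94,-0.15,1],
    [0,0,0.03,0.07,0.94,-0.15,1],
    [0,0,0.03,0.07,0.94,-0.15,1],
    [0,0,0.03,0.07,0.94,-0.15,1],
    [0,0,0.03,0.07,0.94,-0.15,1],
    [0,0,0.03,0.07,0.94,-0.15,1],
    [0,0,0.03,0.07,0.94,-0.15,1],
    [0,0,0.03,0.07,0.94,-0.15,1],
    [0,0,0.03,0.07,0.94,-0.15,1],
    [0,0,0.03,0.07,0.94,-0.15,1],
    [0,0,0,0,0,0,1],
    [0,0,0,0,0,0,1],
  ],
)

```text
clock: 3.23
tool_pos: [0.4618, 0.3899, 0.2761]
ee_rot: [[0.317, 0.948, -0.002], [0.948, -0.317, -0.002], [-0.003, -0.001, -1.0]]
wrist_force: [-0.4, 0.6, -0.1]
gripper_width: 0.0849
grip_force: 0.0
```

```bash
cat >> h.py <<'E'
import pickle
def snap(name,s=1.0):
    st=bot.read_state();c=cams.calibration('wrist');im=cams.camera('wrist')
    np.save(f'pics/{name}.npy',im);pickle.dump(c,open(f'pics/{name}.pkl','wb'));cv2.imwrite(f'pics/{name}.png',im[:,:,::-1])
    r=st['ee_rot'];print(st['clock'],np.round(st['tool_pos'],4),'yaw',np.degrees(np.arctan2(r[1][1],r[0][1])).round(2))
    return im,c
E
python3 -c "
from h import *
snap('w2')"
```

```text
3.2333 [0.4618 0.3899 0.2761] yaw -18.49
```

View pics/w2.png

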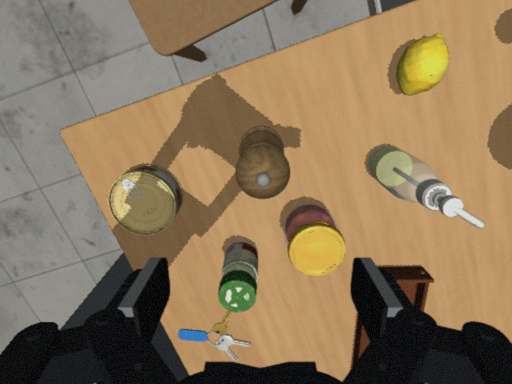

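Run:
```python
from h import *
c=pickle.load(open('pics/w2.pkl','rb'))
print('knob',plane('wrist',(263,179.5),.168,c),'jarL cap',plane('wrist',(237.5,294),.106,c),'jam',plane('wrist',(316,250),.087,c))
im=np.load('pics/w2.npy')
for cc,st in blobs(im,(40,80,30),(85,255,255),(200,200,400,350),50): print('cap',cc,st,plane('wrist',cc,.104,c))
t=np.load('pics/top0.npy')[173:190,125:140];print(t.max(2))
```

```text
knob [0.4661902  0.39927666 0.168     ] jarL cap [0.38919311 0.2592044  0.106     ] jam [0.49104166 0.27507932 0.087     ]
cap [237.6864175  290.13035552] [ 219  270   37   42 1097] [0.39057767 0.26282625 0.104     ]
[[143 142 141 138 133 123 118 119 126 134 140 145 146 146 146]
 [140 138 130 121 113 107 100  98 102 111 121 135 141 146 145]
 [131 121 111 107 106 105 103  99  93  91  97 111 124 135 142]
 [120 108 105 113 118 120 119 112 103  92  85  86  95 111 131]
 [112 110 120 130 133 127 130 129 119 102  90  82  78  85 110]
 [113 121 134 146 138 122 128 139 131 113  99  90  77  72  83]
 [115 129 144 153 142 112 119 141 139 119 105  94  82  68  67]
 [116 131 143 150 134 108 117 144 141 122 108  96  83  69  65]
 [117 132 138 133 123 116 135 151 141 119 107  96  84  69  64]
 [112 129 137 134 131 135 150 149 135 116 103  93  82  67  61]
 [103 123 135 139 140 144 149 140 124 109 100  90  77  66  62]
 [ 95 109 124 131 134 138 137 127 113 102  95  85  74  69  72]
 [ 95  96 109 117 121 122 122 115 103  94  84  75  67  75  84]
 [106  94  99 103 106 107 107 104  94  85  73  65  62  72  74]
 [125 111 102  97  95  93  92  90  82  75  67  61  63  60  53]
 [139 132 123 112  98  84  79  77  71  65  61  62  55  46  41]
 [146 144 141 133 119 100  89  89  80  62  54  52  47  42  44]]
```

>>> send_rows(
  commands=[
    [0,0,0,0.02,0.03,-0.66,1],
    [0,0,0,0.02,0.03,-0.66,1],
    [0,0,0,0.02,0.03,-0.66,1],
    [0,0,0,0.02,0.03,-0.66,1],
    [0,0,0,0.02,0.03,-0.66,1],
    [0,0,0,0.02,0.03,-0.66,1],
    [0,0,0,0.02,0.03,-0.66,1],
    [0,0,0,0.02,0.03,-0.66,1],
    [0,0,0,0,0,0,1],
    [0,0,0,0,0,0,-1],
    [0,0,0,0,0,0,-1],
    [0,0,0,0,0,0,-1],
    [0,0,0,0,0,0,-1],
    [0,0,0,0,0,0,-1],
    [0,0,0,0,0,0,-1],
    [0,0,0,0,0,0,-1],
    [0,0,0,0,0,0,-1],
    [0,0,0,0,0,0,-1],
  ],
  grip_force=40,
)

```text
clock: 4.78
tool_pos: [0.4681, 0.3984, 0.1222]
ee_rot: [[0.317, 0.948, 0.004], [0.948, -0.317, 0.002], [0.003, 0.003, -1.0]]
wrist_force: [-0.5, -1.4, 7.0]
gripper_width: 0.0466
grip_force: 41.1
```

>>> send_rows(
  commands=[
    [0,0,0,0,0,0.2,-1],
    [0,0,0,0,0,0.4,-1],
    [0,0,0,0,0,0.6,-1],
    [0,0,0,0,0,0.7,-1],
    [0,0,0,0,0,0.7,-1],
    [0,0,0,0,0,0.6,-1],
    [0,0,0,0,0,0.5,-1],
    [0,0,0,0,0,0.3,-1],
    [0,0,0,0,0,0,-1],
    [0,0,0,0,0,0,-1],
  ],
)

```text
clock: 5.62
tool_pos: [0.4666, 0.3975, 0.2394]
ee_rot: [[0.317, 0.948, 0.0], [0.948, -0.317, 0.0], [0.0, -0.0, -1.0]]
wrist_force: [-0.6, -0.0, -2.3]
gripper_width: 0.0465
grip_force: 41.4
```

Run:
```python
from h import *
snap('w3');im=cams.camera('side')
w=np.load('pics/w3.npy')
cv2.imwrite('pics/m3.png',np.hstack([cv2.resize(im[60:220,160:340],(450,400)),cv2.resize(w[180:384,130:380],(350,400))])[:,:,::-1])
```

```text
5.6167 [0.4666 0.3975 0.2394] yaw -18.5
```

View pics/m3.png

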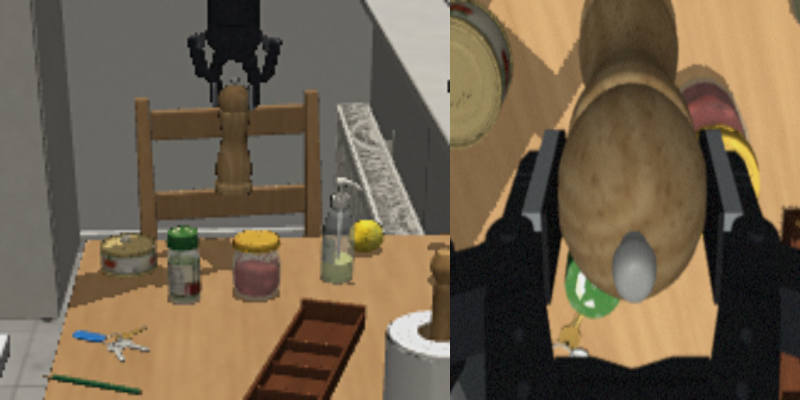

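The mill is held upright between the pads, with its knob at about (635,268) in the mosaic. I'll compute its axis offset from the TCP and the shift to the bay.

Run:
```python
from h import *
c=pickle.load(open('pics/w3.pkl','rb'))
s=bot.read_state();k=plane('wrist',(262.1,316.7),.168+.117,c);tp=np.array(s['tool_pos'])
print('knob',k,'off',k-tp,'to bay',np.array([.5764,.1154])-k[:2], 'if centred',np.array([.5764,.1154])-tp[:2])
```

```text
knob [0.46733311 0.40010848 0.285     ] off [0.00132787 0.00308408 0.0474122 ] to bay [ 0.10906689 -0.28470848] if centred [ 0.11039475 -0.28162441]
```

>>> send_rows(
  commands=[
    [0,0,0,0.15,-0.39,0,-1],
    [0,0,0,0.3,-0.79,0,-1],
    [0,0,0,0.31,-0.79,0,-1],
    [0,0,0,0.31,-0.79,0,-1],
    [0,0,0,0.31,-0.79,0,-1],
    [0,0,0,0.31,-0.79,0,-1],
    [0,0,0,0.31,-0.79,0,-1],
    [0,0,0,0.31,-0.79,0,-1],
    [0,0,0,0.31,-0.79,0,-1],
    [0,0,0,0.31,-0.79,0,-1],
    [0,0,0,0.31,-0.79,0,-1],
    [0,0,0,0.3,-0.79,0,-1],
    [0,0,0,0.15,-0.39,0,-1],
    [0,0,0,0,0,0,-1],
    [0,0,0,0,0,-0.5,-1],
    [0,0,0,0,0,-0.6,-1],
    [0,0,0,0,0,-0.6,-1],
    [0,0,0,0,0,-0.4,-1],
    [0,0,0,0,0,0,-1],
    [0,0,0,0,0,0,-1],
  ],
)

```text
clock: 7.38
tool_pos: [0.5766, 0.1139, 0.1754]
ee_rot: [[0.317, 0.949, -0.002], [0.949, -0.317, 0.0], [-0.001, -0.002, -1.0]]
wrist_force: [-0.1, 0.3, -2.1]
gripper_width: 0.0463
grip_force: 41.7
```

>>> send_rows(
  commands=[
    [0,0,0,0,0,-0.4,-1],
    [0,0,0,0,0,-0.4,-1],
    [0,0,0,0,0,-0.3,-1],
    [0,0,0,0,0,-0.15,-1],
    [0,0,0,0,0,-0.1,-1],
    [0,0,0,0,0,-0.1,-1],
    [0,0,0,0,0,0,-1],
    [0,0,0,0,0,0,-1],
    [0,0,0,0,0,0,-1],
  ],
)

```text
clock: 8.13
tool_pos: [0.5778, 0.1134, 0.1335]
ee_rot: [[0.317, 0.948, 0.001], [0.948, -0.317, 0.0], [0.0, 0.001, -1.0]]
wrist_force: [-0.6, -0.7, -2.3]
gripper_width: 0.0464
grip_force: 41.6
```

>>> send_rows(
  commands=[
    [0,0,0,0,0,-0.1,-1],
    [0,0,0,0,0,-0.05,-1],
    [0,0,0,0,0,0,-1],
    [0,0,0,0,0,0,-1],
    [0,0,0,0,0,0,-1],
  ],
)

```text
clock: 8.55
tool_pos: [0.5774, 0.1134, 0.1284]
ee_rot: [[0.317, 0.948, 0.0], [0.948, -0.317, -0.0], [0.0, 0.0, -1.0]]
wrist_force: [0.2, -0.3, -2.0]
gripper_width: 0.0469
grip_force: 41.7
```

>>> send_rows(
  commands=[
    [0,0,0,0,0,-0.07,-1],
    [0,0,0,0,0,-0.07,-1],
    [0,0,0,0,0,0,-1],
    [0,0,0,0,0,0,-1],
    [0,0,0,0,0,0,-1],
  ],
)

```text
clock: 8.97
tool_pos: [0.5785, 0.1141, 0.1283]
ee_rot: [[0.317, 0.948, 0.002], [0.948, -0.317, 0.001], [0.002, 0.002, -1.0]]
wrist_force: [-5.2, 1.2, 13.9]
gripper_width: 0.0464
grip_force: 42.7
```

>>> send_rows(
  commands=[
    [0,0,0,0,0,0.07,-1],
    [0,0,0,0,0,0,-1],
    [0,0,0,0,0,0,1],
    [0,0,0,0,0,0,1],
    [0,0,0,0,0,0,1],
    [0,0,0,0,0,0,1],
    [0,0,0,0,0,0,1],
    [0,0,0,0,0,0,1],
    [0,0,0,0,0,0.3,1],
    [0,0,0,0,0,0.5,1],
    [0,0,0,0,0,0.8,1],
    [0,0,0,0,0,0.8,1],
    [0,0,0,0,0,0.8,1],
    [0,0,0,0,0,0.8,1],
    [0,0,0,0,0,0.6,1],
    [0,0,0,0,0,0,1],
  ],
)

```text
clock: 10.3
tool_pos: [0.5797, 0.1136, 0.2709]
ee_rot: [[0.317, 0.948, 0.01], [0.948, -0.317, 0.001], [0.004, 0.009, -1.0]]
wrist_force: [0.4, -0.6, 1.3]
gripper_width: 0.0851
grip_force: 0.0
```

>>> send_rows(
  commands=[
    [0,0,0,-0.22,-0.93,-0.09,1],
    [0,0,0,-0.22,-0.93,-0.09,1],
    [0,0,0,-0.22,-0.93,-0.09,1],
    [0,0,0,-0.22,-0.93,-0.09,1],
    [0,0,0,-0.22,-0.93,-0.09,1],
    [0,0,0,-0.22,-0.93,-0.09,1],
    [0,0,0,-0.22,-0.93,-0.09,1],
    [0,0,0,-0.22,-0.93,-0.09,1],
    [0,0,0,-0.22,-0.93,-0.09,1],
    [0,0,0,-0.22,-0.93,-0.09,1],
    [0,0,0,-0.22,-0.93,-0.09,1],
    [0,0,0,-0.22,-0.93,-0.09,1],
    [0,0,0,-0.22,-0.93,-0.09,1],
    [0,0,0,-0.22,-0.93,-0.09,1],
    [0,0,0,-0.22,-0.93,-0.09,1],
    [0,0,0,-0.22,-0.93,-0.09,1],
    [0,0,0,-0.22,-0.93,-0.09,1],
    [0,0,0,-0.22,-0.93,-0.09,1],
    [0,0,0,0,0,0,1],
    [0,0,0,0,0,0,1],
  ],
)

```text
clock: 11.97
tool_pos: [0.4577, -0.3895, 0.2145]
ee_rot: [[0.32, 0.948, -0.001], [0.948, -0.32, 0.002], [0.001, -0.002, -1.0]]
wrist_force: [-0.2, 0.7, -0.4]
gripper_width: 0.0851
grip_force: 0.0
```

Run:
```python
from h import *
snap('w4')
w=np.load('pics/w4.npy');im=cams.camera('top')
cv2.imwrite('pics/m4.png',np.hstack([w,cv2.resize(im[120:205,190:310][:,:],(288,204)).repeat(1,0) if 0 else cv2.copyMakeBorder(cv2.resize(im[120:205,190:310],(288,204)),0,180,0,0,cv2.BORDER_CONSTANT)])[:,:,::-1])
```

```text
11.9667 [ 0.4577 -0.3895  0.2145] yaw -18.64
```

View pics/m4.png

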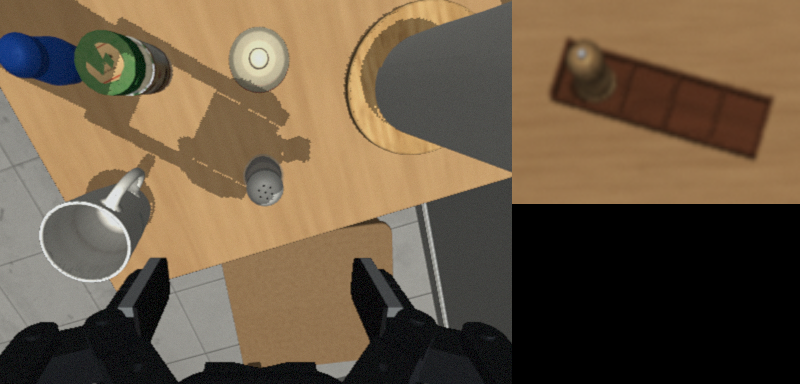

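The mill stands upright in the wide bay. The shaker's domed top is at (265,190), jar R's cap at (110,62) and the egg timer at (258,58).

Run:
```python
from h import *
c=pickle.load(open('pics/w4.pkl','rb'))
for n,u,z in(('shaker',(265,188),.086),('jarR',(110,62),.106),('egg',(258,58),.056),('blue',(24,56),.08),('mug',(92,238),.09)): print(n,plane('wrist',u,z,c).round(4))
```

```text
shaker [ 0.4596 -0.3935  0.086 ]
jarR [ 0.3845 -0.2597  0.106 ]
egg [ 0.4884 -0.2881  0.056 ]
blue [ 0.3109 -0.2286  0.08  ]
mug [ 0.292  -0.3875  0.09  ]
```

>>> send_rows(
  commands=[
    [0,0,0,0.03,-0.08,-0.4,1],
    [0,0,0,0.03,-0.08,-0.8,1],
    [0,0,0,0,0,-0.8,1],
    [0,0,0,0,0,-0.8,1],
    [0,0,0,0,0,-0.8,1],
    [0,0,0,0,0,-0.8,1],
    [0,0,0,0,0,-0.8,1],
    [0,0,0,0,0,-0.5,1],
    [0,0,0,0,0,-0.3,1],
    [0,0,0,0,0,0,1],
    [0,0,0,0,0,0,-1],
    [0,0,0,0,0,0,-1],
    [0,0,0,0,0,0,-1],
    [0,0,0,0,0,0,-1],
    [0,0,0,0,0,0,-1],
    [0,0,0,0,0,0,-1],
    [0,0,0,0,0,0,-1],
    [0,0,0,0,0,0,-1],
    [0,0,0,0,0,0,-1],
  ],
  grip_force=35,
)

```text
clock: 13.65
tool_pos: [0.4612, -0.3945, 0.0376]
ee_rot: [[0.317, 0.948, 0.002], [0.948, -0.317, -0.002], [-0.001, 0.002, -1.0]]
wrist_force: [-0.5, 0.6, 6.2]
gripper_width: 0.0369
grip_force: 34.9
```

>>> send_rows(
  commands=[
    [0,0,0,0,0,0.2,-1],
    [0,0,0,0,0,0.3,-1],
    [0,0,0,0,0,0.3,-1],
    [0,0,0,0,0,0.2,-1],
    [0,0,0,0,0,0,-1],
    [0,0,0,0,0,0,-1],
  ],
)

```text
clock: 14.15
tool_pos: [0.4607, -0.394, 0.0665]
ee_rot: [[0.317, 0.948, 0.001], [0.948, -0.317, -0.001], [-0.001, 0.001, -1.0]]
wrist_force: [-1.1, 0.7, -0.9]
gripper_width: 0.0368
grip_force: 34.8
```

Run:
```python
from h import *
snap('w5');im=cams.camera('side')
w=np.load('pics/w5.npy')
cv2.imwrite('pics/m5.png',np.hstack([cv2.resize(im[190:320,190:320],(400,400)),cv2.resize(w[180:384,160:364],(400,400))])[:,:,::-1])
```

```text
14.15 [ 0.4607 -0.394   0.0665] yaw -18.51
```

View pics/m5.png

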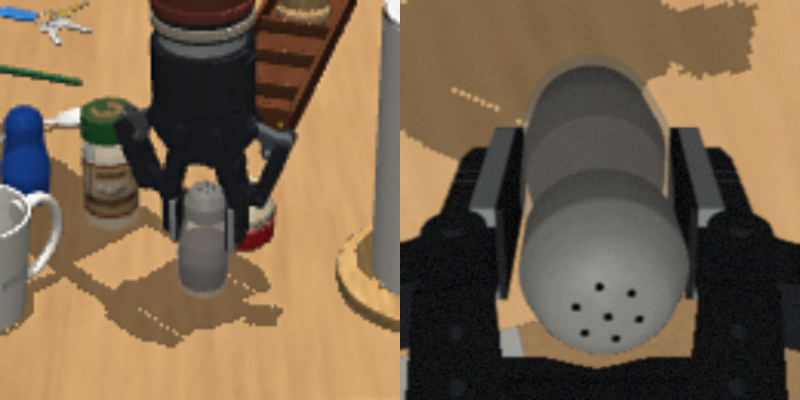

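The shaker is held upright at its waist, with the centre hole at (607,317) in the mosaic. I'll work out its offset.

Run:
```python
from h import *
c=pickle.load(open('pics/w5.pkl','rb'))
s=bot.read_state();k=plane('wrist',(160+207*.51,180+317*.51),.09+.029,c);tp=np.array(s['tool_pos'])
print('off',k-tp,'to bay',np.array([.5091,-.0931])-k[:2], 'if centred',np.array([.5091,-.0931])-tp[:2])
```

```text
off [ 0.00072252 -0.00318263  0.05365141] to bay [0.04819626 0.30342265] if centred [0.04891878 0.30024002]
```

>>> send_rows(
  commands=[
    [0,0,0,0,0,0.4,-1],
    [0,0,0,0,0,0.7,-1],
    [0,0,0,0,0,0.8,-1],
    [0,0,0,0,0,0.7,-1],
    [0,0,0,0,0,0.4,-1],
    [0,0,0,0.06,0.42,0,-1],
    [0,0,0,0.13,0.84,0,-1],
    [0,0,0,0.13,0.84,0,-1],
    [0,0,0,0.13,0.84,0,-1],
    [0,0,0,0.14,0.84,0,-1],
    [0,0,0,0.14,0.84,0,-1],
    [0,0,0,0.14,0.84,0,-1],
    [0,0,0,0.14,0.84,0,-1],
    [0,0,0,0.14,0.84,0,-1],
    [0,0,0,0.13,0.84,0,-1],
    [0,0,0,0.13,0.84,0,-1],
    [0,0,0,0.13,0.84,0,-1],
    [0,0,0,0.06,0.42,0,-1],
    [0,0,0,0,0,0,-1],
    [0,0,0,0,0,0,-1],
  ],
)

```text
clock: 15.92
tool_pos: [0.5077, -0.0905, 0.1547]
ee_rot: [[0.316, 0.949, -0.002], [0.949, -0.316, 0.0], [-0.001, -0.002, -1.0]]
wrist_force: [-0.9, -0.1, -0.6]
gripper_width: 0.0369
grip_force: 34.8
```

>>> send_rows(
  commands=[
    [0,0,0,0,0,-0.4,-1],
    [0,0,0,0,0,-0.8,-1],
    [0,0,0,0,0,-0.8,-1],
    [0,0,0,0,0,-0.7,-1],
    [0,0,0,0,0,-0.4,-1],
    [0,0,0,0,0,-0.2,-1],
    [0,0,0,0,0,-0.1,-1],
    [0,0,0,0,0,-0.1,-1],
    [0,0,0,0,0,-0.1,-1],
    [0,0,0,0,0,0,-1],
    [0,0,0,0,0,0,-1],
    [0,0,0,0,0,0,-1],
  ],
)

```text
clock: 16.92
tool_pos: [0.509, -0.0913, 0.0485]
ee_rot: [[0.317, 0.948, 0.001], [0.948, -0.317, -0.0], [-0.0, 0.001, -1.0]]
wrist_force: [0.4, 0.9, -0.3]
gripper_width: 0.0373
grip_force: 34.8
```

>>> send_rows(
  commands=[
    [0,0,0,0,0,-0.08,-1],
    [0,0,0,0,0,-0.08,-1],
    [0,0,0,0,0,-0.06,-1],
    [0,0,0,0,0,0,-1],
    [0,0,0,0,0,0,-1],
    [0,0,0,0,0,0,-1],
  ],
)

```text
clock: 17.42
tool_pos: [0.5092, -0.0914, 0.0435]
ee_rot: [[0.317, 0.948, 0.0], [0.948, -0.317, -0.0], [-0.0, 0.0, -1.0]]
wrist_force: [-5.5, 1.5, 13.0]
gripper_width: 0.0366
grip_force: 37.1
```

>>> send_rows(
  commands=[
    [0,0,0,0,0,0.05,-1],
    [0,0,0,0,0,0,-1],
    [0,0,0,0,0,0,1],
    [0,0,0,0,0,0,1],
    [0,0,0,0,0,0,1],
    [0,0,0,0,0,0,1],
    [0,0,0,0,0,0,1],
    [0,0,0,0,0,0,1],
    [0,0,0,0,0,0.3,1],
    [0,0,0,0,0,0.6,1],
    [0,0,0,0,0,0.8,1],
    [0,0,0,0,0,0.8,1],
    [0,0,0,0,0,0.8,1],
    [0,0,0,0,0,0.8,1],
    [0,0,0,0,0,0.7,1],
    [0,0,0,0,0,0.3,1],
  ],
)

```text
clock: 18.75
tool_pos: [0.5101, -0.0917, 0.2002]
ee_rot: [[0.317, 0.948, 0.006], [0.948, -0.317, -0.002], [-0.0, 0.006, -1.0]]
wrist_force: [-0.1, -0.3, 1.0]
gripper_width: 0.0857
grip_force: 0.0
```

>>> send_rows(
  commands=[
    [0,0,-0.81,-0.32,-0.43,0.1,1],
    [0,0,-0.81,-0.32,-0.43,0,1],
    [0,0,-0.81,-0.32,-0.43,0,1],
    [0,0,-0.81,-0.32,-0.43,0,1],
    [0,0,-0.81,-0.32,-0.43,0,1],
    [0,0,-0.81,-0.32,-0.43,0,1],
    [0,0,-0.81,-0.32,-0.43,0,1],
    [0,0,-0.81,-0.32,-0.43,0,1],
    [0,0,-0.81,-0.32,-0.43,0,1],
    [0,0,-0.81,-0.32,-0.43,0,1],
    [0,0,-0.81,-0.32,-0.43,0,1],
    [0,0,-0.81,-0.32,-0.43,0,1],
    [0,0,-0.81,-0.32,-0.43,0,1],
    [0,0,0,0,0,0,1],
    [0,0,0,0,0,0,1],
  ],
)

```text
clock: 20.0
tool_pos: [0.3832, -0.259, 0.1983]
ee_rot: [[0.947, 0.323, -0.0], [0.323, -0.947, 0.001], [0.0, -0.001, -1.0]]
wrist_force: [0.2, -0.3, -0.3]
gripper_width: 0.0854
grip_force: 0.0
```

Run:
```python
from h import *
im,c=snap('w6')
t=cams.camera('top');cv2.imwrite('pics/m6.png',np.hstack([im,cv2.copyMakeBorder(cv2.resize(t[120:205,190:310],(288,204)),0,180,0,0,cv2.BORDER_CONSTANT)])[:,:,::-1])
```

```text
20.0 [ 0.3832 -0.259   0.1983] yaw -71.17
```

View pics/m6.png

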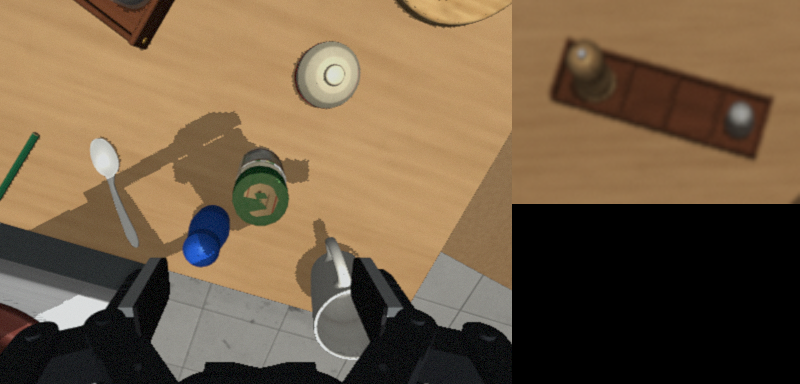

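The shaker stands upright in the end bay. Jar R's cap is centred at (261,196), with the blue look-alike (202,248) off to one side.

Run:
```python
from h import *
c=pickle.load(open('pics/w6.pkl','rb'))
for n,u,z in(('jarR',(261,196),.106),('blue',(202,248),.08),('mughandle',(335,243),.08)): print(n,plane('wrist',u,z,c).round(4))
```

```text
jarR [ 0.3838 -0.2587  0.106 ]
blue [ 0.3097 -0.2269  0.08  ]
mughandle [ 0.354  -0.3404  0.08  ]
```

>>> send_rows(
  commands=[
    [0,0,0,0,0,-0.4,1],
    [0,0,0,0,0,-0.8,1],
    [0,0,0,0,0,-0.8,1],
    [0,0,0,0,0,-0.8,1],
    [0,0,0,0,0,-0.8,1],
    [0,0,0,0,0,-0.7,1],
    [0,0,0,0,0,-0.5,1],
    [0,0,0,0,0,-0.25,1],
    [0,0,0,0,0,0,1],
    [0,0,0,0,0,0,-1],
    [0,0,0,0,0,0,-1],
    [0,0,0,0,0,0,-1],
    [0,0,0,0,0,0,-1],
    [0,0,0,0,0,0,-1],
    [0,0,0,0,0,0,-1],
    [0,0,0,0,0,0,-1],
    [0,0,0,0,0,0,-1],
  ],
  grip_force=40,
)

```text
clock: 21.52
tool_pos: [0.3847, -0.2596, 0.0488]
ee_rot: [[0.946, 0.323, 0.002], [0.323, -0.946, -0.001], [0.002, 0.002, -1.0]]
wrist_force: [0.5, 2.3, 6.1]
gripper_width: 0.0447
grip_force: 37.3
```

>>> send_rows(
  commands=[
    [0,0,0,0,0,0.2,-1],
    [0,0,0,0,0,0.5,-1],
    [0,0,0,0,0,0.8,-1],
    [0,0,0,0,0,0.8,-1],
    [0,0,0,0,0,0.8,-1],
    [0,0,0,0,0,0.6,-1],
    [0,0,0,0,0,0.3,-1],
    [0,0,0,0,0,0,-1],
    [0,0,0,0,0,0,-1],
  ],
)

```text
clock: 22.27
tool_pos: [0.3834, -0.2588, 0.1667]
ee_rot: [[0.946, 0.323, -0.0], [0.323, -0.946, -0.0], [-0.0, 0.0, -1.0]]
wrist_force: [0.3, 0.2, -0.4]
gripper_width: 0.0448
grip_force: 36.8
```

Run:
```python
from h import *
im,c=snap('w7')
s=cams.camera('side')
cv2.imwrite('pics/m7.png',np.hstack([cv2.resize(s[130:290,170:330],(400,400)),cv2.resize(im[180:384,160:364],(400,400))])[:,:,::-1])
```

```text
22.2667 [ 0.3834 -0.2588  0.1667] yaw -71.16
```

View pics/m7.png

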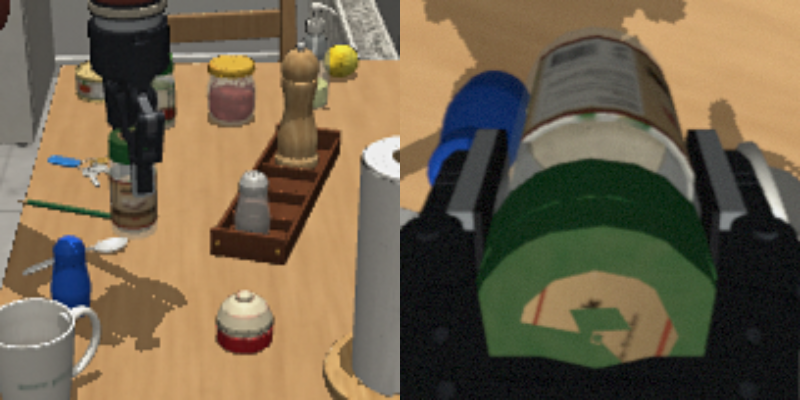

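>>> send_rows(
  commands=[
    [0,0,0.76,0.35,0.55,0,-1],
    [0,0,0.76,0.35,0.55,0,-1],
    [0,0,0.76,0.35,0.55,0,-1],
    [0,0,0.76,0.35,0.55,0,-1],
    [0,0,0.76,0.35,0.55,0,-1],
    [0,0,0.76,0.35,0.55,0,-1],
    [0,0,0.76,0.35,0.55,0,-1],
    [0,0,0.76,0.35,0.55,0,-1],
    [0,0,0.76,0.35,0.55,0,-1],
    [0,0,0.76,0.35,0.55,0,-1],
    [0,0,0.76,0.35,0.55,0,-1],
    [0,0,0.76,0.35,0.55,0,-1],
    [0,0,0.76,0.35,0.55,0,-1],
    [0,0,0.76,0.35,0.55,0,-1],
    [0,0,0,0,0,0,-1],
    [0,0,0,0,0,0,-1],
  ],
)

```text
clock: 23.7
tool_pos: [0.5298, -0.0272, 0.1652]
ee_rot: [[0.307, 0.952, -0.003], [0.952, -0.307, 0.0], [-0.001, -0.003, -1.0]]
wrist_force: [-0.3, -0.7, -1.0]
gripper_width: 0.0447
grip_force: 36.8
```

Run:
```python
from h import *
im,c=snap('w8');tp=np.array(bot.read_state()['tool_pos'])
cv2.imwrite('pics/m8.png',cv2.resize(im[100:384,130:400],(0,0),fx=2,fy=2)[:,:,::-1])
# cap top outline: bright green blob
for cc,st in blobs(im,(40,60,90),(85,255,255),(150,250,370,384),100): print(cc,st,(plane('wrist',cc,.106+.118,c)-tp).round(4))
```

```text
23.7 [ 0.5298 -0.0272  0.1652] yaw -17.91
[257.27147841 329.20780637] [ 201  296  119   71 4586] [0.0013 0.0095 0.0586]
```

View pics/m8.png

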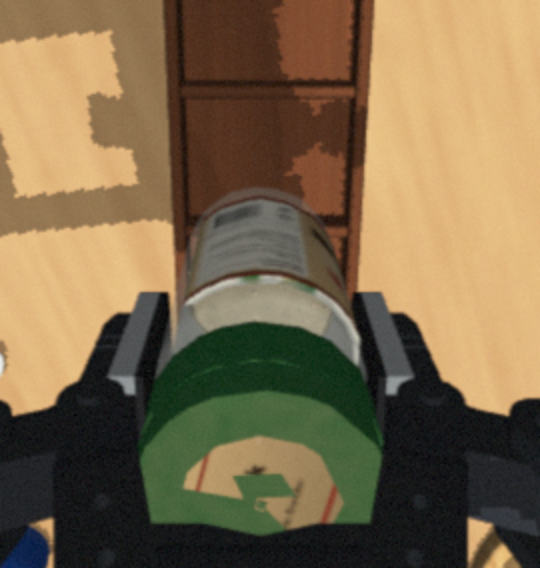

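Run:
```python
from h import *
c=pickle.load(open('pics/w8.pkl','rb'));tp=np.array(bot.read_state()['tool_pos']);R=np.array(bot.read_state()['ee_rot'])
for u,z in(((261,336),.223),((254,194.5),.1175)): print((R.T@(plane('wrist',u,z,c)-tp)).round(4))
```

```text
[ 0.0057 -0.0006 -0.0576]
[ 0.019  -0.0049  0.0479]
```

>>> send_rows(
  commands=[
    [0,0,0,0,0,-0.4,-1],
    [0,0,0,0,0,-0.8,-1],
    [0,0,0,0,0,-0.8,-1],
    [0,0,0,0,0,-0.7,-1],
    [0,0,0,0,0,-0.4,-1],
    [0,0,0,0,0,-0.2,-1],
    [0,0,0,0,0,-0.1,-1],
    [0,0,0,0,0,-0.1,-1],
    [0,0,0,0,0,-0.1,-1],
    [0,0,0,0,0,-0.06,-1],
    [0,0,0,0,0,0,-1],
    [0,0,0,0,0,0,-1],
    [0,0,0,0,0,0,-1],
  ],
)

```text
clock: 24.83
tool_pos: [0.531, -0.0279, 0.0579]
ee_rot: [[0.308, 0.951, 0.001], [0.951, -0.308, -0.0], [0.0, 0.001, -1.0]]
wrist_force: [-0.3, 0.2, -1.2]
gripper_width: 0.0451
grip_force: 36.8
```

>>> send_rows(
  commands=[
    [0,0,0,0,0,-0.08,-1],
    [0,0,0,0,0,-0.06,-1],
    [0,0,0,0,0,-0.05,-1],
    [0,0,0,0,0,0,-1],
    [0,0,0,0,0,0,-1],
    [0,0,0,0,0,0,-1],
  ],
)

```text
clock: 25.33
tool_pos: [0.5314, -0.0282, 0.0548]
ee_rot: [[0.308, 0.951, 0.0], [0.951, -0.308, -0.001], [-0.001, 0.0, -1.0]]
wrist_force: [-7.4, -0.2, 16.6]
gripper_width: 0.0448
grip_force: 38.3
```

>>> send_rows(
  commands=[
    [0,0,0,0,0,0.05,-1],
    [0,0,0,0,0,0,-1],
    [0,0,0,0,0,0,1],
    [0,0,0,0,0,0,1],
    [0,0,0,0,0,0,1],
    [0,0,0,0,0,0,1],
    [0,0,0,0,0,0,1],
    [0,0,0,0,0,0,1],
    [0,0,0,0,0,0.3,1],
    [0,0,0,0,0,0.6,1],
    [0,0,0,0,0,0.8,1],
    [0,0,0,0,0,0.8,1],
    [0,0,0,0,0,0.8,1],
    [0,0,0,0,0,0.8,1],
    [0,0,0,0,0,0.7,1],
    [0,0,0,0,0,0.3,1],
  ],
)

```text
clock: 26.67
tool_pos: [0.5323, -0.0282, 0.2107]
ee_rot: [[0.308, 0.951, 0.006], [0.951, -0.308, -0.001], [0.001, 0.006, -1.0]]
wrist_force: [0.4, 0.1, 0.6]
gripper_width: 0.085
grip_force: 0.0
```

>>> send_rows(
  commands=[
    [0,0,-0.76,-0.34,0.67,0.1,1],
    [0,0,-0.76,-0.34,0.67,0,1],
    [0,0,-0.76,-0.34,0.67,0,1],
    [0,0,-0.76,-0.34,0.67,0,1],
    [0,0,-0.76,-0.34,0.67,0,1],
    [0,0,-0.76,-0.34,0.67,0,1],
    [0,0,-0.76,-0.34,0.67,0,1],
    [0,0,-0.76,-0.34,0.67,0,1],
    [0,0,-0.76,-0.34,0.67,0,1],
    [0,0,-0.76,-0.34,0.67,0,1],
    [0,0,-0.76,-0.34,0.67,0,1],
    [0,0,-0.76,-0.34,0.67,0,1],
    [0,0,-0.76,-0.34,0.67,0,1],
    [0,0,-0.76,-0.34,0.67,0,1],
    [0,0,0,0,0,0,1],
    [0,0,0,0,0,0,1],
  ],
)

```text
clock: 28.0
tool_pos: [0.3872, 0.2539, 0.2087]
ee_rot: [[0.945, 0.326, -0.001], [0.326, -0.945, -0.001], [-0.001, 0.0, -1.0]]
wrist_force: [-0.1, 0.3, -0.7]
gripper_width: 0.0853
grip_force: 0.0
```

Run:
```python
from h import *
im,c=snap('w9')
t=cams.camera('top');cv2.imwrite('pics/m9.png',np.hstack([im,cv2.copyMakeBorder(cv2.resize(t[120:205,190:310],(288,204)),0,180,0,0,cv2.BORDER_CONSTANT)])[:,:,::-1])
```

```text
28.0 [0.3872 0.2539 0.2087] yaw -70.98
```

View pics/m9.png

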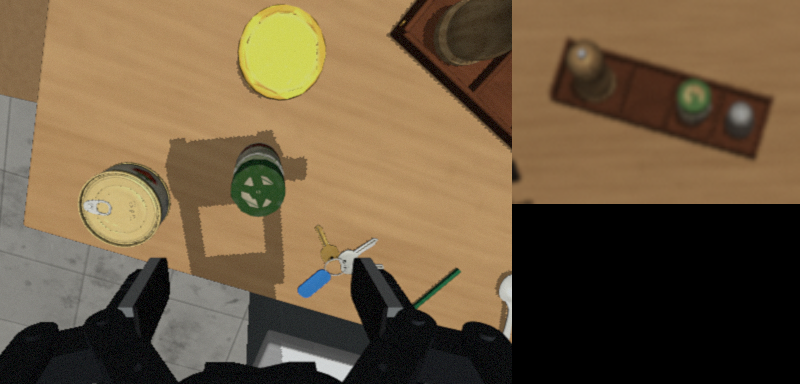

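Jar R stands in its bay. Jar L's cap is centred at (258,190), with the jam jar (282,52) and tin (122,205) clear of the fingers.

Run:
```python
from h import *
c=pickle.load(open('pics/w9.pkl','rb'));tp=np.array(bot.read_state()['tool_pos'])
for n,u,z in(('jarL',(258.5,190),.106),('tin',(122,208),.04)): print(n,plane('wrist',u,z,c).round(4),plane('wrist',u,z,c)-tp)
```

```text
jarL [0.3884 0.2565 0.106 ] [ 0.00056691  0.00344619 -0.10281084]
tin [0.3022 0.3781 0.04  ] [-0.08564489  0.12510644 -0.16881084]
```

>>> send_rows(
  commands=[
    [0,0,0,0.02,0.1,-0.4,1],
    [0,0,0,0,0,-0.8,1],
    [0,0,0,0,0,-0.8,1],
    [0,0,0,0,0,-0.8,1],
    [0,0,0,0,0,-0.8,1],
    [0,0,0,0,0,-0.8,1],
    [0,0,0,0,0,-0.7,1],
    [0,0,0,0,0,-0.3,1],
    [0,0,0,0,0,0,1],
    [0,0,0,0,0,0,-1],
    [0,0,0,0,0,0,-1],
    [0,0,0,0,0,0,-1],
    [0,0,0,0,0,0,-1],
    [0,0,0,0,0,0,-1],
    [0,0,0,0,0,0,-1],
    [0,0,0,0,0,0,-1],
    [0,0,0,0,0,0,-1],
  ],
  grip_force=40,
)

```text
clock: 29.52
tool_pos: [0.3898, 0.2571, 0.049]
ee_rot: [[0.946, 0.323, 0.003], [0.323, -0.946, 0.001], [0.003, -0.0, -1.0]]
wrist_force: [-0.6, -1.7, 6.2]
gripper_width: 0.0449
grip_force: 40.2
```

>>> send_rows(
  commands=[
    [0,0,0,0,0,0.2,-1],
    [0,0,0,0,0,0.5,-1],
    [0,0,0,0,0,0.8,-1],
    [0,0,0,0,0,0.8,-1],
    [0,0,0,0,0,0.8,-1],
    [0,0,0,0,0,0.6,-1],
    [0,0,0,0,0,0.3,-1],
    [0,0,0,0,0,0,-1],
    [0,0,0,0,0,0,-1],
  ],
)

```text
clock: 30.27
tool_pos: [0.3881, 0.2564, 0.1667]
ee_rot: [[0.946, 0.323, -0.0], [0.323, -0.946, -0.0], [-0.0, -0.0, -1.0]]
wrist_force: [0.0, -0.3, -2.4]
gripper_width: 0.0448
grip_force: 39.6
```

Placing here with the same yaw would put the wrist camera right over the mill's knob. I'll turn the tool the half-turn the other way (+233°) while lifting and crossing.

>>> send_rows(
  commands=[
    [0,0,0.5,0,0,0.4,-1],
    [0,0,1,0,0,0.5,-1],
    [0,0,1,0,0,0.5,-1],
    [0,0,1,0,0,0.5,-1],
    [0,0,1,0,0,0.5,-1],
    [0,0,1,0,0,0.4,-1],
    [0,0,1,0,0,0,-1],
    [0,0,1,0,0,0,-1],
    [0,0,1,0,0,0,-1],
    [0,0,1,0,0,0,-1],
    [0,0,1,0,0,0,-1],
    [0,0,1,0,0,0,-1],
    [0,0,1,0,0,0,-1],
    [0,0,1,0,0,0,-1],
    [0,0,1,0,0,0,-1],
    [0,0,1,0,0,0,-1],
    [0,0,1,0,0,0,-1],
    [0,0,1,0,0,0,-1],
    [0,0,1,0,0,0,-1],
    [0,0,1,0,0,0,-1],
  ],
)

```text
clock: 31.93
tool_pos: [0.3874, 0.2561, 0.2483]
ee_rot: [[-0.448, 0.894, -0.004], [0.894, 0.448, -0.002], [0.0, -0.005, -1.0]]
wrist_force: [0.3, -1.5, -0.9]
gripper_width: 0.0442
grip_force: 39.5
```

>>> send_rows(
  commands=[
    [0,0,1,0.27,-0.37,0,-1],
    [0,0,1,0.27,-0.37,0,-1],
    [0,0,1,0.27,-0.37,0,-1],
    [0,0,1,0.27,-0.37,0,-1],
    [0,0,1,0.27,-0.37,0,-1],
    [0,0,1,0.27,-0.37,0,-1],
    [0,0,1,0.27,-0.37,0,-1],
    [0,0,1,0.27,-0.37,0,-1],
    [0,0,1,0.27,-0.37,0,-1],
    [0,0,1,0.27,-0.37,0,-1],
    [0,0,1,0.27,-0.37,0,-1],
    [0,0,1,0.27,-0.37,0,-1],
    [0,0,1,0.27,-0.37,0,-1],
    [0,0,1,0.27,-0.37,0,-1],
    [0,0,1,0.27,-0.37,0,-1],
    [0,0,1,0.27,-0.37,0,-1],
    [0,0,1,0.27,-0.37,0,-1],
    [0,0,1,0.27,-0.37,0,-1],
    [0,0,1,0.27,-0.37,0,-1],
    [0,0,1,0.27,-0.37,0,-1],
  ],
)

```text
clock: 33.6
tool_pos: [0.5497, 0.034, 0.2481]
ee_rot: [[-0.803, -0.596, -0.005], [-0.596, 0.803, 0.0], [0.004, 0.003, -1.0]]
wrist_force: [-0.8, 0.8, -1.7]
gripper_width: 0.0444
grip_force: 39.5
```

Run:
```python
from h import *
s=bot.read_state();r=s['ee_rot'];print(s['tool_pos'],np.degrees(np.arctan2(r[1][1],r[0][1])),np.round(s['joints'],3),s['gripper_width'])
```

```text
[0.54966725 0.03399605 0.24809063] 126.58997938933128 [-0.073 -0.131  1.764  0.     1.514 -2.283] 0.04440804491720029
```

>>> send_rows(
  commands=[
    [0,0,0.9,0.02,0.03,0,-1],
    [0,0,0.9,0.02,0.03,0,-1],
    [0,0,0.9,0,0,0,-1],
    [0,0,0.9,0,0,0,-1],
    [0,0,0.9,0,0,0,-1],
    [0,0,0.9,0,0,0,-1],
    [0,0,0.9,0,0,0,-1],
    [0,0,0.5,0,0,0,-1],
    [0,0,0,0,0,0,-1],
    [0,0,0,0,0,0,-1],
  ],
)

```text
clock: 34.43
tool_pos: [0.5508, 0.0364, 0.2489]
ee_rot: [[-0.337, -0.941, -0.004], [-0.941, 0.337, 0.0], [0.001, 0.003, -1.0]]
wrist_force: [-0.0, 0.5, -0.7]
gripper_width: 0.0448
grip_force: 39.6
```

Run:
```python
from h import *
im,c=snap('w10');tp=np.array(bot.read_state()['tool_pos']);R=np.array(bot.read_state()['ee_rot'])
for cc,st in blobs(im,(40,60,60),(85,255,255),(150,20,370,384),100):
    print(cc.round(1),st)
m=im[:,250:262].mean(1).astype(int);print(m[60:384:6].tolist())
```

```text
34.4333 [0.5508 0.0364 0.2489] yaw 160.28
[256.2 100.2] [ 229   74   53   55 1653]
[261.2 329.8] [ 200  292  121   76 6444]
[[124, 73, 47], [109, 64, 40], [122, 72, 46], [117, 170, 100], [128, 178, 107], [236, 231, 166], [136, 177, 108], [174, 197, 128], [147, 184, 115], [236, 234, 169], [117, 165, 97], [112, 157, 95], [75, 44, 28], [73, 42, 25], [69, 42, 26], [70, 42, 26], [71, 42, 26], [71, 41, 26], [71, 42, 25], [71, 41, 25], [63, 36, 22], [71, 42, 26], [101, 76, 62], [54, 20, 17], [54, 18, 12], [98, 95, 80], [98, 95, 81], [97, 94, 81], [97, 95, 81], [133, 133, 121], [91, 97, 70], [110, 117, 89], [120, 124, 95], [117, 122, 93], [17, 42, 20], [18, 42, 20], [19, 46, 22], [22, 42, 21], [19, 40, 19], [55, 92, 48], [55, 91, 46], [59, 92, 49], [54, 91, 46], [54, 90, 45], [56, 91, 45], [54, 90, 44], [54, 89, 43], [52, 89, 43], [75, 103, 64], [51, 88, 44], [51, 88, 42], [67, 83, 53], [16, 18, 19], [17, 17, 20]]
```

>>> send_rows(
  commands=[
    [0,0,0.2,0,0,-0.4,-1],
    [0,0,0.1,0,0,-0.8,-1],
    [0,0,0,0,0,-0.8,-1],
    [0,0,0,0,0,-0.8,-1],
    [0,0,0,0,0,-0.8,-1],
    [0,0,0,0,0,-0.7,-1],
    [0,0,0,0,0,-0.7,-1],
    [0,0,0,0,0,-0.5,-1],
    [0,0,0,0,0,-0.3,-1],
    [0,0,0,0,0,-0.2,-1],
    [0,0,0,0,0,-0.1,-1],
    [0,0,0,0,0,-0.1,-1],
    [0,0,0,0,0,0,-1],
    [0,0,0,0,0,0,-1],
    [0,0,0,0,0,0,-1],
  ],
)

```text
clock: 35.73
tool_pos: [0.5523, 0.0362, 0.0661]
ee_rot: [[-0.312, -0.95, 0.002], [-0.95, 0.312, -0.0], [-0.0, -0.002, -1.0]]
wrist_force: [0.2, 0.4, -1.8]
gripper_width: 0.0448
grip_force: 39.6
```

>>> send_rows(
  commands=[
    [0,0,0,0,0,-0.1,-1],
    [0,0,0,0,0,-0.1,-1],
    [0,0,0,0,0,-0.1,-1],
    [0,0,0,0,0,-0.08,-1],
    [0,0,0,0,0,-0.05,-1],
    [0,0,0,0,0,0,-1],
    [0,0,0,0,0,0,-1],
    [0,0,0,0,0,0,-1],
  ],
)

```text
clock: 36.4
tool_pos: [0.5519, 0.0365, 0.055]
ee_rot: [[-0.311, -0.95, -0.001], [-0.95, 0.311, 0.0], [0.0, 0.001, -1.0]]
wrist_force: [-8.2, 0.7, 15.7]
gripper_width: 0.0443
grip_force: 41.3
```

Contact came at the expected height. I'll release, retreat up, and move back out of the view.

>>> send_rows(
  commands=[
    [0,0,0,0,0,0.05,-1],
    [0,0,0,0,0,0,-1],
    [0,0,0,0,0,0,1],
    [0,0,0,0,0,0,1],
    [0,0,0,0,0,0,1],
    [0,0,0,0,0,0,1],
    [0,0,0,0,0,0,1],
    [0,0,0,0,0,0,1],
    [0,0,0,0,0,0.3,1],
    [0,0,0,0,0,0.6,1],
    [0,0,0,0,0,0.8,1],
    [0,0,0,0,0,0.8,1],
    [0,0,0,0,0,0.8,1],
    [0,0,0,0,0,0.8,1],
    [0,0,0,0,0,0.8,1],
    [0,0,0,0,0,0.8,1],
    [0,0,0,0,0,0.5,1],
  ],
)

```text
clock: 37.82
tool_pos: [0.5525, 0.0363, 0.2438]
ee_rot: [[-0.312, -0.95, 0.005], [-0.95, 0.312, -0.0], [-0.001, -0.005, -1.0]]
wrist_force: [0.8, 0.8, 0.6]
gripper_width: 0.0855
grip_force: 0.0
```

>>> send_rows(
  commands=[
    [0,0,0,-0.5,0,0,1],
    [0,0,0,-0.5,0,0,1],
    [0,0,0,-0.5,0,0,1],
    [0,0,0,-0.5,0,0,1],
    [0,0,0,-0.5,0,0,1],
    [0,0,0,-0.5,0,0,1],
    [0,0,0,-0.5,0,0,1],
    [0,0,0,-0.5,0,0,1],
    [0,0,0,0,0,0,1],
    [0,0,0,0,0,0,1],
  ],
)

```text
clock: 38.65
tool_pos: [0.4317, 0.0363, 0.2404]
ee_rot: [[-0.312, -0.95, 0.002], [-0.95, 0.312, -0.0], [-0.001, -0.002, -1.0]]
wrist_force: [-0.0, 0.1, 0.7]
gripper_width: 0.0856
grip_force: 0.0
```

Run:
```python
from h import *
s=cams.camera('side');t=cams.camera('top')
a=cv2.resize(s[130:300,160:390],(541,400));b=cv2.resize(t[120:205,190:310],(254,180));d=cv2.resize(t[75:260,110:400],(254,162))
p=np.vstack([b,d]);p=cv2.copyMakeBorder(p,0,400-p.shape[0],0,0,cv2.BORDER_CONSTANT)
cv2.imwrite('pics/fin.png',np.hstack([a,p])[:,:,::-1]);print(bot.read_state()['clock'])
```

```text
38.75
```

View pics/fin.png

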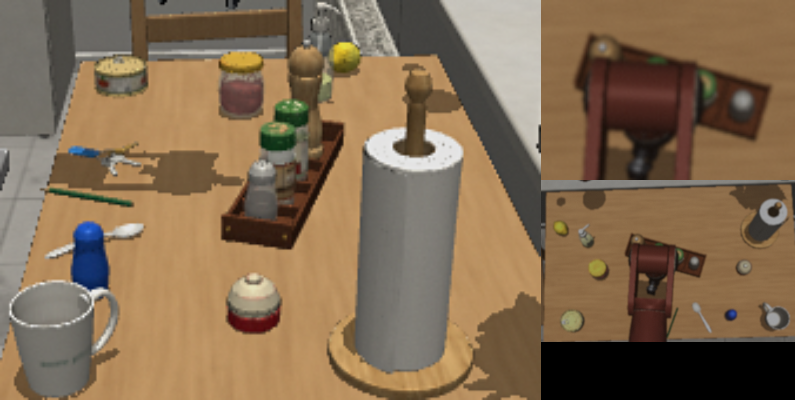

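The final side view shows the shaker (262,190), both jars (278,160 and 292,125) and the mill (307,100) all upright in their own bays. The jam jar, egg timer, soap and blue look-alike have not moved.

```bash
python3 -c "
from bench import sign_off
print(sign_off())"
```

```text
the job is handed in; nothing more can be done
None
```

The mill, shaker and both spice jars stand upright in their own caddy bays, the jam jar, egg timer, soap and blue look-alike stayed where they were, and I handed the job in at about 39 s.

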